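Clip the reading lamp onto the book stand and switch it on

TASK

Squeeze the clip-on lamp off the letter rack and clip it over the top edge of the reading stand's sloping board, near the middle, with its foot bar sitting flush on the edge and its front towards the open book. Once it is clipped on and let go, swing its folded head forward over the book as far as it goes, and then press its switch fully down and let go. Do not disturb the pen pot, plant or clock.

Things in the scene. Friction and masses are not known exactly. Their poses are not given: they have to be found in the camera images.
- lamp: loose clip-on lamp, 0.15 kg, starts clipped on the letter rack's back board. Origin: centre of the underside of its white foot bar (124 mm long in y, 12 high, x -7 to +8 mm), which rests on the board's edge. x = its front, y along the edge, z up through its handles. A steel sprung clip 24 mm wide (y) is in the middle, the hinged head at y +42, the switch at y -44 mm
- lamp_handles (a point): where to squeeze, along the lamp's x: 48 mm above the lamp's origin. Front handle fixed, flat, outside at x +14 mm, z 12 to 62. Back handle hinged, z 14 to 60, leaning out to x -32 mm at its top when gripping an 8 mm board. Squeezing until they are parallel, 28 mm over the outsides, takes about 13 N and opens the jaws fully
- lamp_jaw (a joint): hinge of the clip's back half, rad: 0 gripping an 8 mm board, -0.17 shut on nothing, +0.38 squeezed open to the stop. Jaws, in the lamp's frame: the fixed front jaw's inner face is at x +4 mm, down to z -25; the back jaw's rubber nose reaches z -22 and touches at x -4 mm when joint 0, at x -15 mm when fully open (gap 19 mm)
- lamp_head (a joint): the head's hinge, along the lamp's y through x 0, y +42, z +22 mm of the lamp; rad: 0 folded up along the lamp's z, growing as it swings to the front (lamp +x), 1.75 at its forward stop; stiff, it stays where it is left
- lamp_head_tip (a point): middle of the free end of the head, a white bar 12 mm thick, 24 mm wide (y) and 67 mm long from its hinge
- lamp_switch (a joint): travel of the sprung push switch, m: 0 up, 0.004 fully down (about 3 N); it springs back
- lamp_switch_top (a point): centre of the top of the round switch, 19 mm across, 21 mm above the foot bar's underside, pressed along the lamp's -z
- stand_board: sloping board of the fixed wooden reading stand, 8 mm thick, 250 wide, 210 long, leaning back 30 degrees from vertical. Origin: middle of its top edge, centre of the thickness, 194 mm above the desk; x out of its front face (book side), y along the edge, z up the slope. The fixed open book on it begins 55 mm below the edge, 19 mm proud of the origin; struts behind from 90 mm below
- organiser: fixed wooden letter rack; its upright back board is 8 mm thick, 220 wide (y) and 150 high; origin on the desk under the middle of that board, x = its front (low tray 90 mm deep with papers up to 95 mm high), z up
- pen_pot: loose round dark steel pen pot, 68 mm across, 95 high, pens to 150 mm; origin under its middle; leave it alone
- plant: loose white plant pot, 72 mm across, 55 high, leaves to about 95 mm; origin under its middle; leave it alone
- clock: loose round alarm clock, 84 mm across, 108 high, 34 deep; origin under its middle; leave it alone
Not all that is in view belongs to the job. Leave any orange look-alike of the organiser alone. What is shaped like the lamp but blue is not meant.

How it is judged:
On the way, in this order (a step that is already met when the one before it is completed fails the run):
1. the lamp is off the letter rack, clear above it, its clip squeezed open (value of joint lamp_jaw above 0.1 rad and z of lamp in the frame of organiser above 0.19 m and contact force between lamp and organiser below 0.1 N), for 0.1 s.
2. the lamp is clipped on the top edge of the stand's board near its middle, foot bar on the edge, front to the book, and the fingers have let go (y of lamp in the frame of stand_board between -0.04 and 0.04 m and z of lamp in the frame of stand_board between -0.005 and 0.005 m and x of lamp in the frame of stand_board between -0.006 and 0.006 m and angle between the z axis of lamp and the z axis of stand_board, either way round below 0.12 rad and y of lamp_switch_top in the frame of stand_board below 0 m and value of joint lamp_jaw between -0.08 and 0.1 rad and contact force between the fingers and lamp below 0.2 N), for 0.3 s.
3. the lamp's head is swung forward to its stop (over 1.5 rad) (y of lamp in the frame of stand_board between -0.04 and 0.04 m and z of lamp in the frame of stand_board between -0.005 and 0.005 m and x of lamp in the frame of stand_board between -0.006 and 0.006 m and angle between the z axis of lamp and the z axis of stand_board, either way round below 0.12 rad and y of lamp_switch_top in the frame of stand_board below 0 m and value of joint lamp_jaw between -0.08 and 0.1 rad and value of joint lamp_head above 1.5 rad), for 0.1 s.
4. the switch is pressed down (over 3 mm) with the head forward (all of step 3 and value of joint lamp_switch above 0.003 m), for 0.05 s.
At the end, for the whole second after the job is handed in: Lamp clipped on the stand board's top edge, within 40 mm of its middle, flush (5 mm, 0.12 rad), 6 mm across, front to the book, jaw closed on the board; head past 1.5 rad; switch up again (under 1 mm); lamp let go and at rest (all of step 3 and contact force between the fingers and lamp below 0.2 N and value of joint lamp_switch below 0.001 m and linear speed of lamp below 0.02 m/s); the robot touches nothing.
It fails at once if the pen pot is pushed more than 25 mm or tipped over (distance of pen_pot from where it was at the start of the episode above 0.025 m or angle between pen_pot's own z axis and vertical above 0.4 rad).
It fails at once if the plant is pushed more than 25 mm or tipped over (distance of plant from where it was at the start of the episode above 0.025 m or angle between plant's own z axis and vertical above 0.4 rad).
It fails at once if the clock is pushed more than 25 mm or tipped over (distance of clock from where it was at the start of the episode above 0.025 m or angle between clock's own z axis and vertical above 0.4 rad).
It also fails if it takes over 51 s, if anything falls off the work surface, if the arm or the gripper's body presses on something with over 40 N, if the wrist force passes 120 N, or if a joint passes its speed limit or range.

ROBOT

A 6-joint arm with a two-finger parallel gripper is mounted at the origin on the work surface. World frame = base frame: x ahead of the robot, y to its left, z up, the work surface at z = 0. Lengths are in m, angles in rad, forces in N, time in s.
With the tool pointing down it reaches from about 0.35 to 0.8 m from the base axis. Payload 7.3 kg.
Tool frame: the origin (TCP) lies at the very end of the fingers, on their centre line; the grasp point (between the pads) lies tcp_to_grasp behind it (tcp_to_grasp is the distance from the TCP to the grasp point, in m); z points along the fingers, y is the line along which they close (so a half turn about z gives the same grasp; the last joint's range is limited). The gripper opens to 85 mm and grips with 20 to 120 N. Pads are 22 mm wide; open, the fingers measure 114 mm over their backs; the gripper's body (76 mm by 85 mm) begins 54 mm behind the grasp point. The pads swing forward as they close: fully open they stand 13 mm farther back than shut.
Start: joints at [-1.333, 0.342, 1.524, -0, 1.275, -0.146], TCP at [0.197, -0.487, 0.231] pointing down, gripper open.
Joint ranges: [-2.53, 2.53], [-0.77, 2.02], [0.04, 2.7], [-1, 4.14], [0.28, 2.66], [-3.11, 3.11]. Speed limits (rad/s): [2.57, 2.57, 3.14, 3.14, 3.14, 3.14].

INTERFACE

Orientations are given as a unit quaternion [x, y, z, w].
In Python, from station import read_state, grab_frame, camera_info, close_job, spot_in, cut_out, tcp_to_grasp gives the robot as it stands.
- The arm moves only by the shell command python3 -m handwheel 'ROWS' [FORCE]. ROWS is JSON, a list that holds one entry, the list of rows, each a list of 5 numbers: the shift along the tool's x, y, z as a fraction of full scale, then the turn about the tool's z as a fraction of full scale, then the opening, from -1 (shut) to 1 (fully open). A call has 1 to 10 rows; each row is the pose to reach, as a shift and turn from the pose commanded when the call began, along the tool's axes at that moment; what a row does not reach only later rows make up. Full scale, the value 1, is 10 cm for a shift and 45 degrees for a turn. A row lasts 1/8 s, in which the tool goes at most 62.5 mm and 10.7 degrees, less where a joint would pass 70% of its speed; a pose out of reach is approached as far as the arm can. A call with a number of a shift or a turn outside -1 to 1 is refused whole. A call with a gripper value outside its range is refused whole. The fingers move at their own pace and stop on an object; FORCE is the grip in N (left out, the last holds). Time passes only in rows, so rows that repeat a pose let the fingers close. It gives the time, the measured TCP pose, the force, the opening and the grip force at its end, in the units of the state.
- read_state(): the state, without advancing time (a new reading comes with each control period).
- grab_frame(name): name is "scene" or "top"; returns the picture (400x640x3 uint8, red, green, blue); there is no depth.
- camera_info(name): a dict with "fx", "fy", "cx", "cy" (pixels), "rvec" (rotation vector, rad) and "tvec" (3), from world to camera coordinates, as OpenCV has them. Camera axes: x right, y down, z forward; pixel columns grow to the right and rows downward; lengths in m; the calibration is good to about 2 mm. A picture is of the moment at which its call begins. camera_info takes no time and is no camera call.
- close_job(): hands the job in; it is judged then, once.
Trained networks look in the newest picture that a camera, given by its name, has taken for a name from the list of things; names that differ only in an ending like _2 or _b are one class to them, and where a whole thing is asked for, a point or a joint stands for the part that bears it (a point fixed in the world has none). Each returns a list of dicts, best first, with "p" (0 to 1); they miss things now and then, are a little off and sometimes report something else, mostly with a low value. They report only what shows in the picture. A call takes as long as a camera call. They do not tell look-alikes from the thing itself.
- spot_in(camera, thing): "box" ([left, top, width, height] in pixels, round what is visible of it).
- cut_out(camera, thing): "region" (400x640 bool, what is visible of it) and "box" ([left, top, width, height] in pixels, round what is visible of it).
The state is a dict: "time": time; "q": joint angles; "joint_velocities": joint speeds; "joint_torque": joint torques, N m; "tcp_pos": TCP position; "ee_rot": TCP orientation; "ft_force": force on the tool from outside, world axes, zero at the start; "ft_torque": the same for the moment, N m; "width": opening from 0.0 (shut) to 1.0 (fully open); "grip_force": force on a finger pad.
Only numpy, scipy, OpenCV 4.12 (cv2) and the standard library are available. Lean on these libraries where they do the work, as an engineer would, in place of code of your own. Each camera call takes 0.05 s, during which the arm holds its last target. There are 200 camera calls.

## Working session

There is one attempt and no reset: what is moved stays moved. The work goes in short steps, Python scripts to look and compute and a shell command to move; the robot and the scene stay as the last step left them, time stands still between calls to the robot, and variables do not carry over. Pictures are saved under pics/ and viewed, at most 10 in all, crops included, and the job is handed in when it is done.

```bash
mkdir -p pics; ls; python3 - <<'E'
from station import *
import cv2,numpy as np
s=read_state();print({k:np.round(v,3).tolist() for k,v in s.items()}); print(tcp_to_grasp)
for c in("scene","top"):
    f=grab_frame(c);cv2.imwrite(f"pics/{c}0.png",f[:,:,::-1])
    i=camera_info(c);print(c,i)
    for t in("lamp","stand_board","organiser","pen_pot","plant","clock"):
        print(t,[(d["box"],round(d["p"],2)) for d in spot_in(c,t)])
E
```

```text
pics
{'time': 0.0, 'q': [-1.333, 0.343, 1.525, 0.0, 1.275, -0.146], 'joint_velocities': [-0.001, 0.0, 0.0, 0.001, 0.002, -0.001], 'joint_torque': [-0.001, -43.368, -24.601, -0.0, 0.008, 0.0], 'tcp_pos': [0.196, -0.486, 0.231], 'ee_rot': [0.982, 0.191, -0.0, -0.001], 'ft_force': [-0.157, 0.437, 0.58], 'ft_torque': [-0.046, -0.003, -0.002], 'grip_force': 0.0, 'width': 1.005}
0.0187
scene {'fx': 512.05560790276, 'fy': 512.05560790276, 'cx': 316.9206965496713, 'cy': 199.9304848462684, 'rvec': array([ 0.70524298,  2.62390078, -1.09156795]), 'tvec': array([0.52988134, 0.02607705, 1.48279424])}
lamp [([226.1, 150.7, 31.3, 31.5], 0.89), ([274.4, 160.6, 23.8, 31.2], 0.86), ([253.8, 277.5, 30.2, 52.9], 0.43)]
stand_board [([336.1, 245.1, 106.1, 154.9], 0.59)]
organiser [([333.6, 137.7, 37.9, 98.1], 0.96), ([246.8, 155.5, 53.4, 103.1], 0.74)]
pen_pot [([250.5, 276.8, 36.2, 56.6], 0.61)]
plant [([326.2, 254.9, 31.4, 34.0], 0.68), ([287.8, 157.8, 11.8, 16.0], 0.36)]
clock [([220.7, 236.1, 21.0, 47.1], 0.68)]
top {'fx': 402.8726486491798, 'fy': 402.8726486491798, 'cx': 324.2733596867304, 'cy': 197.72186525437283, 'rvec': array([ 2.16680051, -2.19845115,  0.09839144]), 'tvec': array([-0.12038907,  0.561738  ,  1.17689696])}
lamp [([358.4, 182.1, 45.4, 22.6], 0.75), ([428.1, 170.5, 43.2, 29.6], 0.56)]
stand_board [([144.8, 167.9, 118.0, 64.0], 0.93)]
organiser [([317.5, 237.1, 78.8, 64.5], 0.98), ([329.9, 160.4, 84.0, 53.9], 0.75)]
pen_pot [([262.1, 119.7, 24.6, 30.8], 0.84), ([362.3, 182.4, 9.8, 14.4], 0.27)]
plant []
clock [([327.0, 118.0, 24.2, 21.5], 0.65)]
```

```bash
python3 - <<'E'
import cv2
a=cv2.imread("pics/scene0.png")[130:400,190:460];b=cv2.imread("pics/top0.png")[100:320,130:490]
cv2.imwrite("pics/s1.png",cv2.resize(a,None,fx=2.2,fy=2.2,interpolation=cv2.INTER_CUBIC))
cv2.imwrite("pics/t1.png",cv2.resize(b,None,fx=2.2,fy=2.2,interpolation=cv2.INTER_CUBIC))
E
```

```text
(no output)
```

View pics/s1.png

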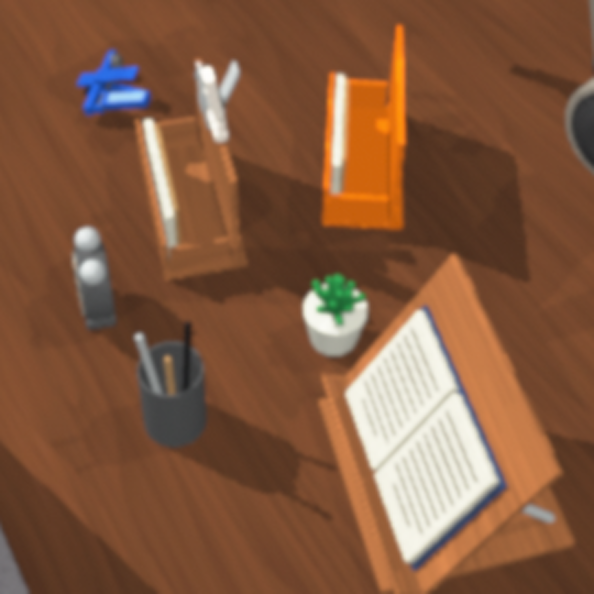

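View pics/t1.png

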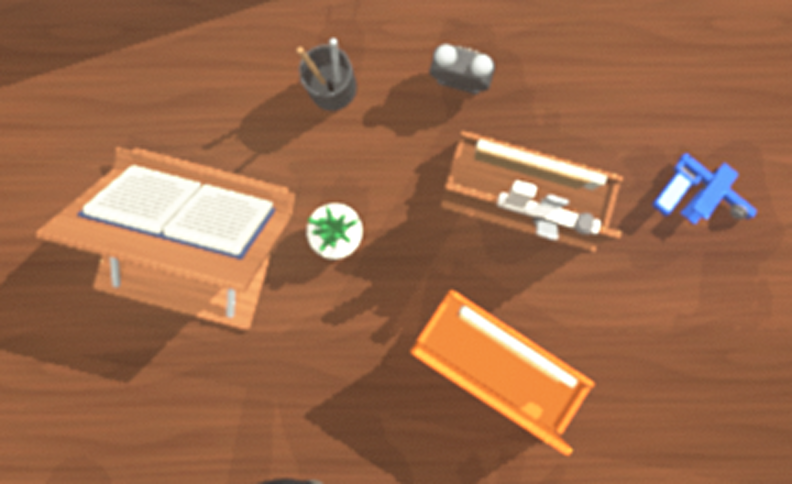

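The wanted lamp is the white one on the wooden rack: top (379,196), scene (286,175). It could be confused with the blue clip at top (450,187) / scene (242,167). The orange rack at top (365,270) / scene (353,187) is the organiser's look-alike. I choose the white lamp on the brown rack and check it close up.

```bash
python3 - <<'E'
import cv2,numpy as np
t=cv2.imread("pics/top0.png");s=cv2.imread("pics/scene0.png")
def tile(im,x,y,w,h,k):
    o=cv2.resize(im[y:y+h,x:x+w],None,fx=k,fy=k,interpolation=cv2.INTER_CUBIC)
    for u in range((x+9)//10*10,x+w,10):
        cv2.line(o,(int((u-x+.5)*k),0),(int((u-x+.5)*k),5 if u%50 else 14),(0,255,255),1)
    for v in range((y+9)//10*10,y+h,10):
        cv2.line(o,(0,int((v-y+.5)*k)),(5 if v%50 else 14,int((v-y+.5)*k)),(0,255,255),1)
    c=np.zeros((300,400,3),np.uint8);o=o[:300,:400];c[:o.shape[0],:o.shape[1]]=o;return c
m=np.vstack([np.hstack([tile(t,325,155,100,75,4),tile(t,140,160,133,100,3)]),
 np.hstack([tile(s,240,150,80,60,5),tile(s,325,240,133,160,1.875)])])
cv2.imwrite("pics/m1.png",m)
E
```

```text
(no output)
```

View pics/m1.png

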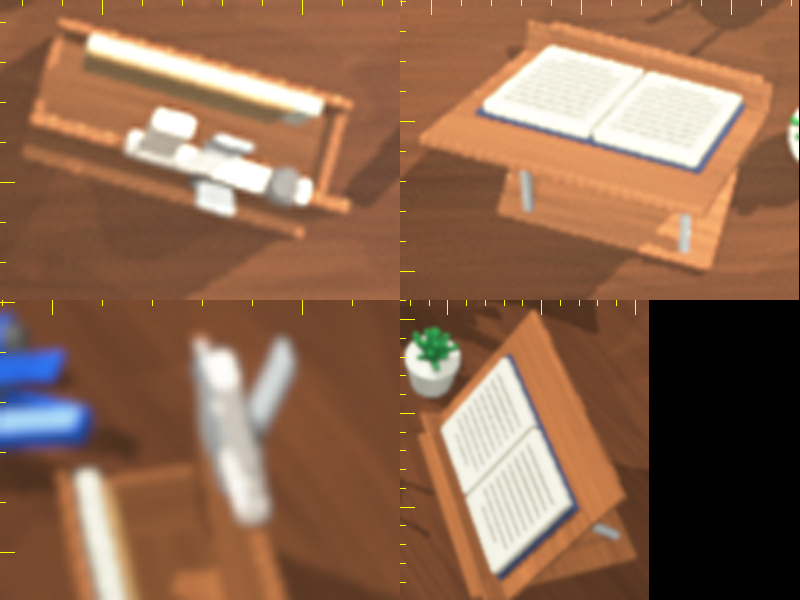

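The close-up confirms the white lamp on the brown rack. In the top view its head is near (367,185) and its switch near (396,201), and its front faces the tray. The stand's top edge runs (147,206)–(240,230) in the top view. Next I measure from both views.

```bash
cat > h.py <<'E'
from station import *
import cv2,numpy as np
C={c:camera_info(c) for c in("scene","top")}
def K(c):
    i=C[c];return np.array([[i["fx"],0,i["cx"]],[0,i["fy"],i["cy"]],[0,0,1.]])
def proj(c,P): return cv2.projectPoints(np.array(P,float).reshape(-1,3),C[c]["rvec"],C[c]["tvec"],K(c),None)[0][:,0]
def Pm(c): return K(c)@np.hstack([cv2.Rodrigues(C[c]["rvec"])[0],C[c]["tvec"].reshape(3,1)])
def tri(t,s):
    X=cv2.triangulatePoints(Pm("top"),Pm("scene"),np.array(t,float).reshape(2,1),np.array(s,float).reshape(2,1))[:,0];X=X[:3]/X[3]
    return X,np.linalg.norm(proj("top",X)[0]-t),np.linalg.norm(proj("scene",X)[0]-s)
def atz(c,uv,z):
    R=cv2.Rodrigues(C[c]["rvec"])[0];o=-R.T@C[c]["tvec"];d=R.T@np.linalg.inv(K(c))@[uv[0],uv[1],1];return o+d*(z-o[2])/d[2]
E
python3 - <<'E'
from h import *
np.set_printoptions(precision=4,suppress=True)
for c in C: print(c,-cv2.Rodrigues(C[c]["rvec"])[0].T@C[c]["tvec"])
L=tri((146.8,206.2),(444.5,344.6));R=tri((240.5,230.2),(395.4,245.9));print("stand",L,R)
for n,(uv,z) in dict(standL=((146.8,206.2),.194),standR=((240.5,230.2),.194),orgL=((333,184.2),.15),orgR=((411,206.2),.15),switch=((395.75,200.75),.171),head=((368,185),.239),blue=((450,187),0),orange=((365,270),.1),pot=((275,135),.05),plant=((282,205),.05),clock=((340,131),.08)).items(): print(n,atz("top",uv,z), [proj("scene",atz("top",uv,z))[0]])
E
```

```text
scene [0.9928 0.6199 1.0537]
top [ 0.4608 -0.1189  1.2201]
stand (array([0.531 , 0.3236, 0.1954]), np.float64(0.25288763443841383), np.float64(0.2162915423081092)) (array([0.4671, 0.0853, 0.1966]), np.float64(0.4375314977112882), np.float64(0.31450331778013807))
standL [0.5306 0.3246 0.194 ] [array([445.0914, 345.2736])]
standR [0.4662 0.0864 0.194 ] [array([396.2105, 246.8888])]
orgL [ 0.5854 -0.1514  0.15  ] [array([296.5998, 212.386 ])]
orgR [ 0.5235 -0.3582  0.15  ] [array([280.0576, 157.1309])]
switch [ 0.5371 -0.3141  0.171 ] [array([282.8849, 161.9802])]
head [ 0.5719 -0.2345  0.239 ] [array([284.4828, 163.7134])]
blue [ 0.5893 -0.5129  0.    ] [array([239.7927, 173.298 ])]
orange [ 0.3525 -0.237   0.1   ] [array([355.3642, 175.8396])]
pot [0.7455 0.0143 0.05  ] [array([270.6373, 313.5345])]
plant [ 0.5383 -0.0051  0.05  ] [array([342.923 , 271.2812])]
clock [ 0.7474 -0.1762  0.08  ] [array([234.3946, 249.3355])]
```

```bash
cat >> h.py <<'E'
def Rz(d): return cv2.Rodrigues(np.array([0,0,np.radians(d)]))[0]
def Ry(d): return cv2.Rodrigues(np.array([0,np.radians(d),0.]))[0]
def box(x0,x1,y0,y1,z0,z1): return np.array([[x,y,z] for x in(x0,x1) for y in(y0,y1) for z in(z0,z1)],float)
E6=[(0,1),(0,2),(0,4),(1,3),(1,5),(2,3),(2,6),(3,7),(4,5),(4,6),(5,7),(6,7)]
LB=[box(-.007,.008,-.062,.062,0,.012),box(-.006,.006,.03,.054,.022,.089),box(.011,.014,-.012,.012,.012,.062)]
SW=np.array([[.0095*np.cos(a),-.044+.0095*np.sin(a),.021] for a in np.linspace(0,6.28,13)])
BH=np.array([[-.032,-.012,.06],[-.032,.012,.06],[-.01,.012,.014],[-.01,-.012,.014],[-.032,-.012,.06]])
def draw(o,c,P,org,k,col,poly=False):
    p=((proj(c,P)-org+.5)*k*8).astype(int)
    for a,b in ([(i,i+1) for i in range(len(P)-1)] if poly else E6): cv2.line(o,tuple(map(int,p[a])),tuple(map(int,p[b])),col,1,cv2.LINE_AA,3)
def lampdraw(o,c,R,t,org,k,head=0):
    for i,b in enumerate(LB):
        if i==1: b=(b-[0,.042,.022])@Ry(np.degrees(head)).T+[0,.042,.022]
        draw(o,c,b@R.T+t,org,k,(0,0,255))
    draw(o,c,SW@R.T+t,org,k,(255,0,255),True);draw(o,c,BH@R.T+t,org,k,(255,255,0),True)
def tile(im,x,y,w,h,k): return cv2.resize(im[y:y+h,x:x+w],None,fx=k,fy=k,interpolation=cv2.INTER_CUBIC)
E
cat > ov.py <<'E'
from h import *
import sys
Y=-16.7;ly=-.018;O=np.array([.5545,-.2548,0]);SY=-15.;S=np.array([.4987,.2048,.194])
t=cv2.imread("pics/top0.png");s=cv2.imread("pics/scene0.png")
out=[]
for c,im,r in(("top",t,(325,155,100,75,4)),("top",t,(140,160,133,100,3)),("scene",s,(240,145,80,60,5)),("scene",s,(325,240,133,100,3))):
    o=tile(im,*r);org=np.array(r[:2]);k=r[4]
    draw(o,c,box(-.004,.004,-.11,.11,0,.15)@Rz(Y).T+O,org,k,(0,255,0))
    lampdraw(o,c,Rz(Y),O+Rz(Y)@[0,ly,.15],org,k)
    draw(o,c,box(-.004,.004,-.125,.125,-.21,0)@(Rz(SY)@Ry(-30)).T+S,org,k,(0,255,0))
    c_=np.zeros((300,400,3),np.uint8);o=o[:300,:400];c_[:o.shape[0],:o.shape[1]]=o;out.append(c_)
cv2.imwrite("pics/ov1.png",np.vstack([np.hstack(out[:2]),np.hstack(out[2:])]))
E
python3 ov.py
```

```text
(no output)
```

View pics/ov1.png

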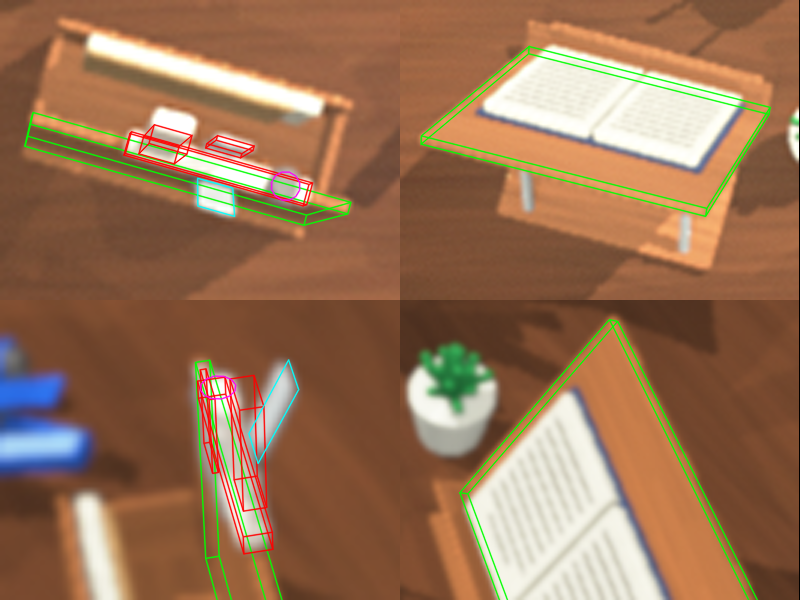

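Overlay: both boards, the bar, the handles and the switch line up within 1–2 px; the white bright patch at top tile (172,120) is the head, leaning slightly forward. Now the first move.

```bash
cat >> h.py <<'E'
from scipy.spatial.transform import Rotation as Ro
def todo(xyz,xang):
    s=read_state();R=Ro.from_quat(s["ee_rot"]).as_matrix();a=np.degrees(np.arctan2(R[1,0],R[0,0]))
    d=R.T@(np.array(xyz)-s["tcp_pos"]);turn=-((xang-a+180)%360-180)/45
    print("t%.2f tcp"%s["time"],np.round(s["tcp_pos"],4),"xang %.1f"%a,"tilt %.4f"%np.arccos(-R[2,2]),"rows shift",np.round(d/.1,3),"turn %.3f"%turn,"w %.3f grip %.1f"%(s["width"],s["grip_force"]),"ft",np.round(s["ft_force"],1),"q",np.round(s["q"],2))
E
python3 -m handwheel '[[[0.4,-0.1,-0.3,-0.24,1],[0.8,-0.2,-0.6,-0.48,1],[1,-0.2,-0.6,-0.72,1],[1,-0.2,-0.6,-0.96,1],[1,-0.2,-0.6,-1,1]]]' && python3 -c "
from h import *
todo([.549,-.272,.29],73.3)"
```

```text
time: 1.32
tcp_pos: [0.2821, -0.4306, 0.2914]
ee_rot: [0.834, 0.552, -0.0, 0.0]
ft_force: [-0.6, -1.0, -0.3]
width: 1.0
grip_force: 0.0
t1.32 tcp [ 0.2821 -0.4306  0.2914] xang 67.0 tilt 0.0002 rows shift [2.502 1.839 0.013] turn -0.139 w 1.000 grip 0.0 ft [-0.6 -1.  -0.3] q [-1.14  0.28  1.44 -0.    1.42 -0.74]
```

```bash
python3 -m handwheel '[[[0.45,0.4,0,-0.14,1],[0.9,0.8,0,-0.14,1],[1,0.9,0,-0.14,1]]]' >/dev/null&& python3 -m handwheel '[[[0.45,0.3,0,0,1],[0.9,0.7,0,0,1],[1,0.7,0,0,1],[1,0.7,0,0,1]]]' && python3 -c "
from h import *
todo([.549,-.272,.29],73.3)"
```

```text
time: 2.2
tcp_pos: [0.499, -0.2984, 0.2911]
ee_rot: [0.803, 0.597, -0.0, -0.0]
ft_force: [-1.5, 0.8, 0.6]
width: 1.002
grip_force: 0.0
t2.20 tcp [ 0.499  -0.2984  0.2911] xang 73.2 tilt 0.0009 rows shift [0.397 0.403 0.011] turn -0.001 w 1.002 grip 0.0 ft [-1.5  0.8  0.6] q [-0.67  0.41  1.25 -0.    1.48 -0.38]
```

```bash
python3 -m handwheel '[[[0.4,0.4,0,0,1],[0.4,0.4,0,0,1],[0.4,0.4,0.5,0,1],[0.4,0.4,0.5,0,1]]]' >/dev/null&& python3 -m handwheel '[[[0,0,0.3,0,1],[0,0,0.64,0,1],[0,0,0.64,0,1],[0,0,0.64,0,1]]]' && python3 -c "
from h import *
todo([.549,-.272,.177],73.3)
for c,r in(('top',(325,155,100,75,4)),('scene',(240,115,100,75,4))):
    f=grab_frame(c)[:,:,::-1].copy();cv2.imwrite('pics/%s1.png'%c,f);o=tile(f,*r);lampdraw(o,c,Rz(-16.7),np.array([.549,-.272,.15]),np.array(r[:2]),4);cv2.imwrite('pics/_%s.png'%c,o)
cv2.imwrite('pics/g1.png',np.hstack([cv2.imread('pics/_top.png'),cv2.imread('pics/_scene.png')]))"
```

```text
time: 3.2
tcp_pos: [0.5499, -0.2728, 0.1799]
ee_rot: [0.803, 0.596, 0.0, 0.002]
ft_force: [0.5, -0.6, 0.2]
width: 0.997
grip_force: 0.0
t3.20 tcp [ 0.5499 -0.2728  0.1799] xang 73.2 tilt 0.0034 rows shift [ 0.005 -0.011  0.029] turn -0.002 w 0.997 grip 0.0 ft [ 0.5 -0.6  0.2] q [-0.59  0.54  1.34 -0.    1.25 -0.29]
```

View pics/g1.png

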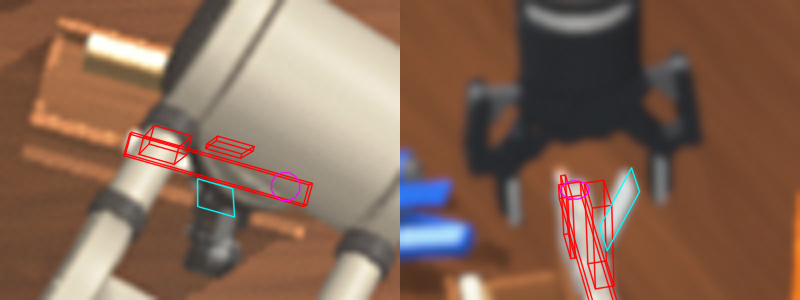

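The fingers straddle both handles, with the tips at scene (369,170) and (405,165) and the handles between them. Closing now.

```bash
python3 -m handwheel '[[[0,0,0.03,0,-1],[0,0,0.03,0,-1],[0,0,0.03,0,-1],[0,0,0.03,0,-1],[0,0,0.03,0,-1],[0,0,0.03,0,-1],[0,0,0.03,0,-1],[0,0,0.03,0,-1]]]' 28 && python3 -c "
from h import *
todo([.549,-.272,.177],73.3)"
```

```text
time: 4.3
tcp_pos: [0.5514, -0.2723, 0.1769]
ee_rot: [0.802, 0.597, 0.001, 0.003]
ft_force: [3.2, 0.1, 8.9]
width: 0.32
grip_force: 34.2
t4.30 tcp [ 0.5514 -0.2723  0.1769] xang 73.3 tilt 0.0070 rows shift [-0.004 -0.024 -0.001] turn 0.000 w 0.320 grip 34.2 ft [3.2 0.1 8.9] q [-0.58  0.55  1.35  0.    1.24 -0.29]
```

```bash
python3 -m handwheel '[[[0,0,-0.1,0,-1],[0,0,-0.3,0,-1],[0,0,-0.6,0,-1],[0,0,-1,0,-1],[0,0,-1,0,-1],[0,0,-1,0,-1]]]' && python3 -c "
from h import *
todo([.4987,.2048,.28],75)
for c,r in(('top',(325,155,100,75,4)),('scene',(240,95,100,75,4))):
    f=grab_frame(c)[:,:,::-1].copy();s=read_state();p=s['tcp_pos']-[0,0,.027];cv2.imwrite('pics/%s1.png'%c,f);o=tile(f,*r);lampdraw(o,c,Rz(-16.7),p,np.array(r[:2]),4);cv2.imwrite('pics/_%s.png'%c,o)
cv2.imwrite('pics/g2.png',np.hstack([cv2.imread('pics/_top.png'),cv2.imread('pics/_scene.png')]))"
```

```text
time: 5.05
tcp_pos: [0.5489, -0.2712, 0.2733]
ee_rot: [0.802, 0.597, -0.0, -0.001]
ft_force: [-0.6, -0.0, -1.9]
width: 0.319
grip_force: 32.8
t5.05 tcp [ 0.5489 -0.2712  0.2733] xang 73.3 tilt 0.0020 rows shift [ 4.414 -1.849 -0.061] turn -0.038 w 0.319 grip 32.8 ft [-0.6 -0.  -1.9] q [-0.58  0.48  1.19 -0.    1.47 -0.29]
```

View pics/g2.png

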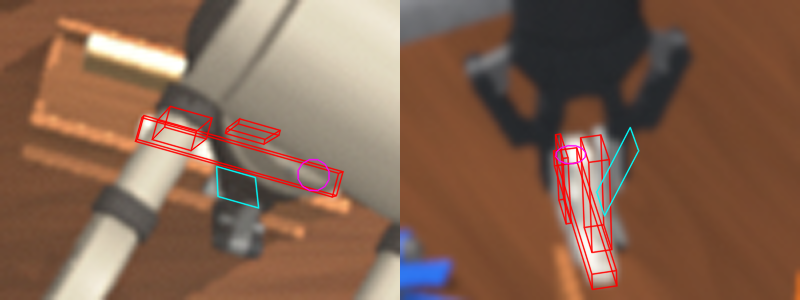

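The lamp is free and held square, with the bar at top (385,195). Carrying it over at height.

```bash
python3 -m handwheel '[[[0.2,-0.1,-0.1,0,-1],[0.6,-0.25,-0.1,0,-1],[1,-0.4,-0.1,-0.04,-1]]]' >/dev/null && python3 -m handwheel '[[[0.45,-0.2,0,0,-1],[0.9,-0.4,0,0,-1],[1,-0.4,0,0,-1]]]' >/dev/null && python3 -m handwheel '[[[0.45,-0.2,0,0,-1],[0.9,-0.4,0,0,-1],[1,-0.4,0,0,-1]]]' >/dev/null && python3 -m handwheel '[[[0.45,-0.2,0,0,-1],[0.8,-0.4,0,0,-1],[1,-0.4,0,0,-1],[1,-0.4,0,0,-1],[1,-0.4,0,0,-1]]]' && python3 -c "
from h import *
todo([.504,.2034,.263],75)"
```

```text
time: 6.9
tcp_pos: [0.5015, 0.1554, 0.284]
ee_rot: [0.793, 0.609, -0.0, 0.0]
ft_force: [0.1, 0.3, -1.2]
width: 0.32
grip_force: 32.8
t6.90 tcp [0.5015 0.1554 0.284 ] xang 75.0 tilt 0.0009 rows shift [ 0.47 -0.1   0.21] turn 0.001 w 0.320 grip 32.8 ft [ 0.1  0.3 -1.2] q [ 0.15  0.31  1.43 -0.    1.41  0.42]
```

```bash
python3 -m handwheel '[[[0.2,-0.05,0.1,0,-1],[0.47,-0.1,0.2,0,-1],[0.47,-0.1,0.2,0,-1],[0.47,-0.1,0.2,0,-1],[0.47,-0.1,0.2,0,-1]]]' && cat > look.py <<'E'
from h import *
import sys
S=np.array([.4987,.2048,.194]);T=Rz(-15)@Ry(-30)
def look(name,R,t,head=0,rs=(('top',(145,165,100,100,4)),('scene',(385,200,100,150,4)))):
    out=[]
    for c,r in rs:
        f=grab_frame(c)[:,:,::-1].copy();cv2.imwrite('pics/raw_%s_%s.png'%(c,name),f);o=tile(f,*r)
        if t is not None: lampdraw(o,c,R,t,np.array(r[:2]),r[4],head)
        draw(o,c,box(-.004,.004,-.125,.125,-.21,0)@T.T+S,np.array(r[:2]),r[4],(0,255,0));out.append(o)
    h=max(o.shape[0] for o in out);out=[np.vstack([o,np.zeros((h-o.shape[0],o.shape[1],3),np.uint8)]) for o in out]
    cv2.imwrite('pics/%s.png'%name,np.hstack(out))
E
python3 -c "
from look import *
todo([.504,.2034,.263],75)
look('p1',Rz(-15),np.array(read_state()['tcp_pos'])-[0,0,.027])"
```

```text
time: 7.52
tcp_pos: [0.5038, 0.2035, 0.2647]
ee_rot: [0.793, 0.609, 0.0, 0.0]
ft_force: [-0.8, 0.1, -1.0]
width: 0.319
grip_force: 32.8
t7.53 tcp [0.5038 0.2035 0.2647] xang 75.0 tilt 0.0008 rows shift [-0.     0.002  0.017] turn 0.000 w 0.319 grip 32.8 ft [-0.8  0.1 -1. ] q [ 0.24  0.35  1.42 -0.    1.37  0.5 ]
```

View pics/p1.png

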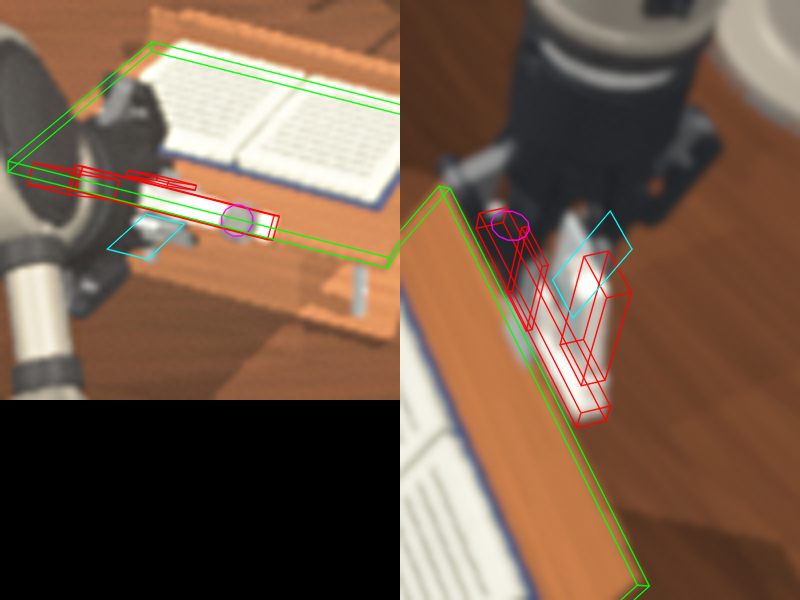

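```bash
python3 -m handwheel '[[[0,0,0.1,0,-1],[0,0,0.17,0,-1],[0,0.02,0.24,0,-1],[0,0.03,0.28,0,-1],[0,0.03,0.28,0,-1]]]'; python3 -m handwheel '[[[0,0.01,0.04,0,-1],[0,0.01,0.04,0,-1],[0,0.01,0.04,0,-1]]]'
```

```text
time: 8.25
tcp_pos: [0.5064, 0.2037, 0.2359]
ee_rot: [0.793, 0.609, -0.0, -0.0]
ft_force: [1.2, -0.5, -1.9]
width: 0.32
grip_force: 32.8
time: 8.62
tcp_pos: [0.5074, 0.2035, 0.2324]
ee_rot: [0.793, 0.609, 0.0, 0.0]
ft_force: [-0.3, -0.3, -1.9]
width: 0.316
grip_force: 32.8
```

```bash
for i in 1 ; do python3 -m handwheel '[[[0,0.015,0.03,0,-1],[0,0.015,0.03,0,-1],[0,0.015,0.03,0,-1]]]'|grep -E 'tcp|force|width'; python3 -m handwheel '[[[0,0.015,0.03,0,-1],[0,0.015,0.03,0,-1],[0,0.015,0.03,0,-1]]]'|grep -E 'tcp|force|width'; done
```

```text
tcp_pos: [0.5088, 0.2031, 0.2292]
ft_force: [-0.0, -0.5, -1.4]
width: 0.317
grip_force: 32.8
tcp_pos: [0.5103, 0.2027, 0.2262]
ft_force: [0.0, -0.3, -2.2]
width: 0.319
grip_force: 32.8
```

```bash
python3 -m handwheel '[[[0,0.015,0.03,0,-1],[0,0.015,0.03,0,-1],[0,0.015,0.03,0,-1]]]'|grep -E 'tcp|force|width'; python3 -c "
from look import *
look('p2',Rz(-15),np.array(read_state()['tcp_pos'])-[0,0,.027])"
```

```text
tcp_pos: [0.5105, 0.2029, 0.2239]
ft_force: [-6.4, 2.0, 6.2]
width: 0.321
grip_force: 33.7
```

View pics/p2.png

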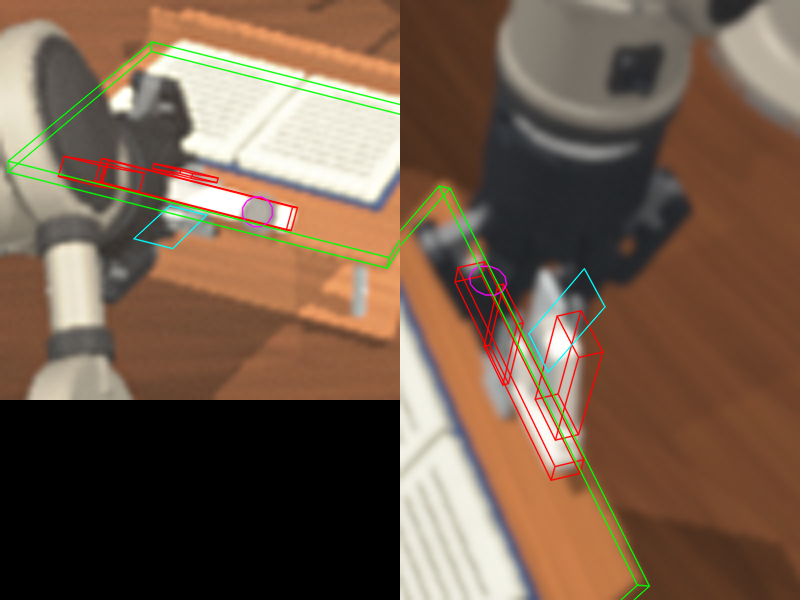

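The front jaw is in front of the board and the back jaw behind it; the contact force shows it is seated as deep as the upright pose allows. Now I release gradually while the front pad tips the handles back, so the spring can align the lamp to the slope.

```bash
python3 -m handwheel '[[[0,-0.02,0.01,0,-0.3],[0,-0.06,0.02,0,-0.2],[0,-0.12,0.03,0,-0.05],[0,-0.18,0.04,0,0.1],[0,-0.25,0.05,0,0.3],[0,-0.32,0.06,0,0.5],[0,-0.39,0.06,0,0.75],[0,-0.45,0.06,0,1],[0,-0.45,0.06,0,1],[0,-0.45,0.06,0,1]]]' 20; python3 -c "
from look import *
look('p3',T,S)"
```

```text
time: 11.1
tcp_pos: [0.4684, 0.2139, 0.2174]
ee_rot: [0.793, 0.609, 0.0, 0.0]
ft_force: [0.5, 0.5, 0.7]
width: 0.996
grip_force: 0.0
```

View pics/p3.png

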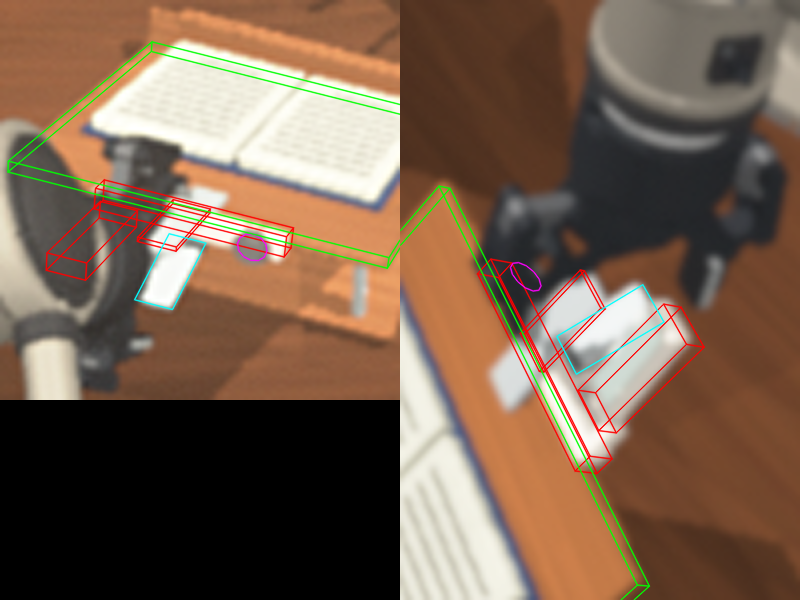

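The lamp has tilted onto the slope, with its bar along the edge from scene (508,265) to (530,315). I retreat upward and sideways, then measure how flush it is.

```bash
python3 -m handwheel '[[[0,0,-0.3,0,1],[0,0,-0.7,0,1],[-0.4,0,-1,0,1],[-0.9,0,-1,0,1],[-1,0,-1,0,1],[-1,0,-1,0,1]]]'; python3 -c "
from look import *
todo([.4987,.2048,.3],75)
look('p4',T,S)"
```

```text
time: 11.95
tcp_pos: [0.4426, 0.117, 0.3173]
ee_rot: [0.793, 0.609, 0.0, -0.0]
ft_force: [0.0, -0.2, 0.0]
width: 1.002
grip_force: 0.0
t11.95 tcp [0.4426 0.117  0.3173] xang 75.0 tilt 0.0004 rows shift [0.993 0.314 0.174] turn -0.000 w 1.002 grip 0.0 ft [ 0.  -0.2  0. ] q [0.09 0.16 1.53 0.   1.45 0.35]
```

View pics/p4.png

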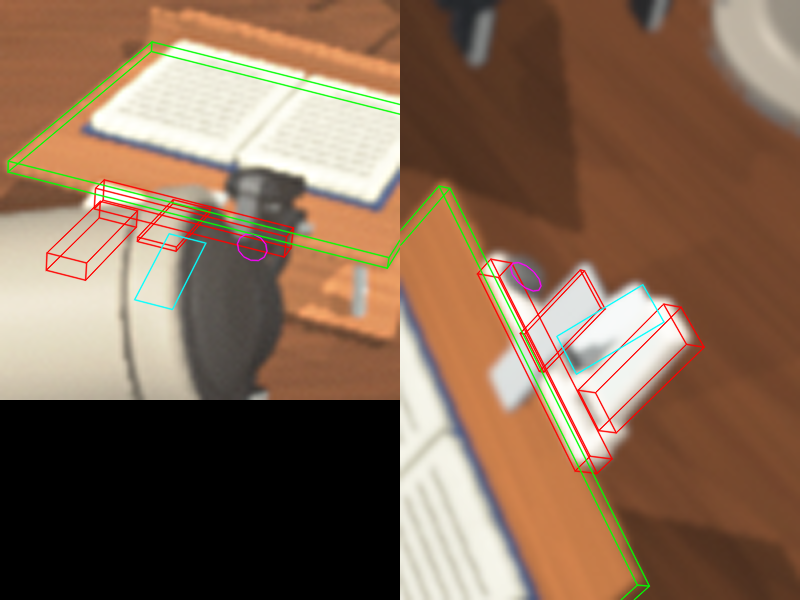

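The bar lies along the edge on the slope, with the switch at scene (515,267) and the head leaning back. I've used all ten pictures, so from here I measure numerically: clear the view, then fit the lamp's silhouette in both cameras.

```bash
python3 -m handwheel '[[[-0.4,0,0,0,0],[-0.9,0,0,0,-0.5],[-1,0,0,0,-1],[-1,0,0,0,-1]]]' >/dev/null; python3 -m handwheel '[[[-0.5,0,0,0,-1],[-1,0,0,0,-1],[-1,0,0,0,-1],[-1,0,0,0,-1]]]'
cat > fit.py <<'E'
from h import *
from scipy.optimize import minimize
S=np.array([.4987,.2048,.194]);T=Rz(-15)@Ry(-30)
PARTS=[LB[0],LB[2],box(.004,.007,-.012,.012,-.025,.012),box(-.007,.007,-.051,-.037,.012,.021),np.vstack([BH[:4],BH[:4]+[.003,0,0]])]
HEAD=box(-.006,.006,.03,.054,.016,.089)
K4=4
def sil(c,p,r):
    R=T@Ro.from_euler("xyz",p[3:6]*.01).as_matrix();t=S+T@(p[:3]*.001)
    hd=(HEAD-[0,.042,.022])@Ry(np.degrees(p[6])).T+[0,.042,.022]
    m=np.zeros((r[3]*K4,r[2]*K4),np.uint8)
    for b in PARTS+[hd]:
        q=(proj(c,b@R.T+t)-r[:2]+.5)*K4
        cv2.fillConvexPoly(m,cv2.convexHull((q*16).astype(np.int32)),255,shift=4)
    return cv2.GaussianBlur(m,(0,0),4).astype(float)/255
def fit(free=(0,1,2,3,4,5,6),head0=0.15):
    rs={"top":np.array((140,180,90,70)),"scene":np.array((390,220,90,110))};obs={}
    for c,r in rs.items():
        f=grab_frame(c);bg=cv2.imread(f"pics/{c}0.png")[:,:,::-1]
        hsv=cv2.cvtColor(f,cv2.COLOR_RGB2HSV).astype(int);d=np.abs(f.astype(int)-bg).sum(2)
        m=((hsv[...,1]<75)&(hsv[...,2]>90)&(d>60)).astype(np.uint8)*255
        x,y,w,h=r;m=cv2.resize(m[y:y+h,x:x+w],None,fx=K4,fy=K4,interpolation=cv2.INTER_LINEAR);obs[c]=cv2.GaussianBlur(m,(0,0),4)/255.
        lam=cut_out(c,"lamp");print(c,int(m.sum()/255/16),"px; net:",[(np.round(l["box"]).tolist(),round(l["p"],2)) for l in lam[:3]])
    full=np.zeros(7);full[6]=head0
    def cost(v):
        p=full.copy();p[list(free)]=v
        e=sum(((sil(c,p,r)-obs[c])**2).sum()/obs[c].sum() for c,r in rs.items())
        return e+.0005*(p[3:6]**2).sum()*.1
    sc=np.array([4,4,4,6,6,6,.3])[list(free)];v0=full[list(free)];best=None
    for s in(1,-1):
        sim=np.vstack([v0]+[v0+s*np.eye(len(v0))[i]*sc[i] for i in range(len(v0))])
        o=minimize(cost,v0,method="Nelder-Mead",options=dict(initial_simplex=sim,maxfev=900,fatol=1e-4,xatol=.02))
        if best is None or o.fun<best.fun: best=o
        print("cost0 %.3f cost %.3f"%(cost(v0),o.fun),"x,y,z mm; rot(0.01rad); head:",np.round(o.x,2))
E
python3 -c "
from fit import *
fit()"
```

```text
time: 13.05
tcp_pos: [0.3916, -0.0749, 0.3172]
ee_rot: [0.793, 0.61, 0.0, -0.0]
ft_force: [-1.0, 0.6, 0.8]
width: -0.002
grip_force: 0.0
top 994 px; net: [([157.0, 208.0, 58.0, 32.0], 0.67), ([425.0, 170.0, 49.0, 33.0], 0.62), ([262.0, 119.0, 28.0, 32.0], 0.45)]
scene 1626 px; net: [([225.0, 155.0, 30.0, 27.0], 0.82)]
cost0 0.137 cost 0.054 x,y,z mm; rot(0.01rad); head: [ 1.   -0.25  5.45 -0.75  0.74 -0.65  0.14]
cost0 0.137 cost 0.060 x,y,z mm; rot(0.01rad); head: [ 0.32 -0.86  4.22 -1.64 -1.11 -3.03  0.14]
```

The fit shows the lamp centred and aligned to within about 0.02 rad, but some 5 mm above flush. I'll straddle the clip with the fingers along the bar and press it down.

```bash
python3 -m handwheel '[[[0.4,0.05,0,-0.23,-0.27],[0.8,0.1,0,-0.46,-0.27],[1,0.1,0,-0.69,-0.27],[1,0.1,0,-0.92,-0.27],[1,0.1,0,-1,-0.27],[1,0.1,0,-1,-0.27]]]' >/dev/null; python3 -c "
from look import *
todo([.5039,.2008,.30],165)"
```

```text
t14.00 tcp [0.4264 0.019  0.3173] xang 120.1 tilt 0.0000 rows shift [1.184 1.583 0.173] turn -0.997 w 0.364 grip 0.0 ft [-0.2 -0.2 -0.3] q [-0.14  0.1   1.6   0.    1.44 -0.66]
```

```bash
python3 -m handwheel '[[[0.3,0.4,0,-0.23,-0.27],[0.6,0.8,0,-0.46,-0.27],[0.75,1,0,-0.69,-0.27],[0.75,1,0,-0.92,-0.27],[0.75,1,0,-1,-0.27],[0.75,1,0,-1,-0.27]]]' >/dev/null; python3 -c "
from look import *
todo([.5039,.2008,.24],165)"
```

```text
t14.75 tcp [0.4753 0.1336 0.3172] xang 165.0 tilt 0.0002 rows shift [-0.103  0.724  0.772] turn 0.001 w 0.366 grip 0.0 ft [-0.3  0.  -0.4] q [ 0.12  0.23  1.44 -0.    1.47 -1.19]
```

```bash
python3 -m handwheel '[[[-0.05,0.4,0,0,-0.27],[-0.1,0.72,0,0,-0.27],[-0.1,0.72,0,0,-0.27],[-0.1,0.72,0.3,0,-0.27],[-0.1,0.72,0.6,0,-0.27],[-0.1,0.72,0.85,0,-0.27],[-0.1,0.72,0.85,0,-0.27],[-0.1,0.72,0.85,0,-0.27]]]' >/dev/null; python3 -c "
from look import *
todo([.5039,.2008,.212],165)"
```

```text
t15.75 tcp [0.504  0.1998 0.2335] xang 165.0 tilt 0.0017 rows shift [0.004 0.009 0.215] turn 0.001 w 0.366 grip 0.0 ft [0.7 0.2 0.5] q [ 0.24  0.37  1.47 -0.    1.29 -1.07]
```

```bash
python3 -m handwheel '[[[0,0.01,0.1,0,-0.27],[0,0.01,0.15,0,-0.27],[0,0.01,0.15,0,-0.27]]]' | grep -E 'tcp|ft'; python3 -m handwheel '[[[0,0,0.04,0,-0.27],[0,0,0.04,0,-0.27]]]' | grep -E 'tcp|ft'; python3 -m handwheel '[[[0,0,0.03,0,-0.27],[0,0,0.03,0,-0.27]]]' | grep -E 'tcp|ft'
```

```text
tcp_pos: [0.5036, 0.2011, 0.2169]
ft_force: [0.9, -0.1, 0.2]
tcp_pos: [0.5037, 0.2011, 0.213]
ft_force: [0.5, 0.5, -0.1]
tcp_pos: [0.5037, 0.2011, 0.21]
ft_force: [0.1, 0.2, 0.6]
```

```bash
for i in 1; do python3 -m handwheel '[[[0,0,0.03,0,-0.27],[0,0,0.03,0,-0.27]]]' | grep -E 'tcp|ft'; python3 -m handwheel '[[[0,0,0.02,0,-0.27],[0,0,0.02,0,-0.27]]]' | grep -E 'tcp|ft'; python3 -m handwheel '[[[0,0,0.02,0,-0.27],[0,0,0.02,0,-0.27]]]' | grep -E 'tcp|ft';done
```

```text
tcp_pos: [0.5042, 0.2012, 0.2088]
ft_force: [-2.5, -0.7, 9.1]
tcp_pos: [0.5047, 0.2012, 0.2079]
ft_force: [-2.5, -1.5, 14.7]
tcp_pos: [0.5051, 0.2012, 0.207]
ft_force: [-3.4, -2.3, 20.8]
```

```bash
for i in 1; do python3 -m handwheel '[[[0,0,0.02,0,-0.27],[0,0,0.02,0,-0.27]]]' | grep -E 'tcp|ft'; python3 -m handwheel '[[[0,0,0.02,0,-0.27],[0,0,0.02,0,-0.27]]]' | grep -E 'tcp|ft'; python3 -m handwheel '[[[0,0,0.02,0,-0.27],[0,0,0.02,0,-0.27]]]' | grep -E 'tcp|ft';done
```

```text
tcp_pos: [0.5052, 0.2013, 0.2067]
ft_force: [-8.0, -3.2, 31.2]
tcp_pos: [0.5081, 0.2011, 0.2049]
ft_force: [2.4, -3.5, 24.6]
tcp_pos: [0.5099, 0.2012, 0.2028]
ft_force: [9.6, -2.9, 19.8]
```

```bash
python3 -m handwheel '[[[0,0,-0.2,0,-0.27],[0,0,-0.7,0,-0.27],[0,0,-1,0,-0.27],[0,-0.4,-1,0,-0.27],[0,-0.9,-1,0,-0.27],[0,-1,-1,0,-0.27]]]' >/dev/null; python3 -m handwheel '[[[0,-0.5,0,0,-0.27],[0,-1,0,0,-0.27],[0,-1,0,0,-0.27]]]' >/dev/null;python3 -m handwheel '[[[0,-0.5,0,0,-0.27],[0,-0.8,0,0,-0.27],[0,-0.8,0,0,-0.27],[0,-0.8,0,0,-0.27]]]'; python3 -c "
from fit import *
fit()"
```

```text
time: 19.75
tcp_pos: [0.4323, -0.0684, 0.2973]
ee_rot: [0.129, 0.992, 0.0, 0.0]
ft_force: [0.2, 0.4, -0.5]
width: 0.369
grip_force: 0.0
top 982 px; net: [([426.0, 168.0, 48.0, 34.0], 0.85), ([157.0, 206.0, 60.0, 34.0], 0.67)]
scene 1606 px; net: [([226.0, 154.0, 30.0, 27.0], 0.97), ([405.0, 267.0, 49.0, 47.0], 0.85)]
cost0 0.080 cost 0.050 x,y,z mm; rot(0.01rad); head: [ 0.6  -0.07  3.07 -1.02  0.74 -1.09  0.14]
cost0 0.080 cost 0.049 x,y,z mm; rot(0.01rad); head: [ 1.08 -0.03  2.97 -0.93 -1.32 -0.79  0.16]
```

The press moved the lamp down about 2.5 mm and it is still sliding, about 3 mm off flush. Pressing again, deeper.

```bash
python3 -m handwheel '[[[0,0.5,0,0,-0.27],[0,1,0,0,-0.27],[0,1,0,0,-0.27]]]' >/dev/null; python3 -m handwheel '[[[0,0.5,0,0,-0.27],[0,1,0,0,-0.27],[0,1,0,0,-0.27]]]' >/dev/null;python3 -m handwheel '[[[0.03,0.5,0,0,-0.27],[0.03,0.8,0,0,-0.27],[0.03,0.8,0.1,0,-0.27],[0.03,0.8,0.4,0,-0.27],[0.03,0.8,0.8,0,-0.27],[0.03,0.8,0.85,0,-0.27],[0.03,0.8,0.85,0,-0.27]]]'|grep -E 'tcp|ft|time'; python3 -c "
from look import *
todo([.501,.2016,.207],165)"
```

```text
time: 21.58
tcp_pos: [0.5012, 0.2009, 0.213]
ft_force: [0.5, 0.2, -0.0]
t21.57 tcp [0.5012 0.2009 0.213 ] xang 165.0 tilt 0.0006 rows shift [0.004 0.006 0.06 ] turn 0.001 w 0.361 grip 0.0 ft [ 0.5  0.2 -0. ] q [ 0.24  0.38  1.51 -0.    1.24 -1.07]
```

```bash
python3 -m handwheel '[[[0,0,0.05,0,-0.27],[0,0,0.08,0,-0.27],[-0.01,0,0.11,0,-0.27],[-0.01,0,0.13,0,-0.27]]]'|grep -E 'tcp|ft'; python3 -m handwheel '[[[-0.01,0,0.03,0,-0.27],[-0.01,0,0.03,0,-0.27]]]'|grep -E 'tcp|ft'; python3 -m handwheel '[[[-0.01,0,0.03,0,-0.27],[-0.01,0,0.03,0,-0.27]]]'|grep -E 'tcp|ft'
```

```text
tcp_pos: [0.5022, 0.2019, 0.2063]
ft_force: [-18.5, -4.8, 50.4]
tcp_pos: [0.5023, 0.2019, 0.2061]
ft_force: [-24.6, -4.3, 60.3]
tcp_pos: [0.5025, 0.2019, 0.2058]
ft_force: [-34.5, -6.3, 78.8]
```

It is now stiff at 79 N with no further travel, so the bar is seated on the edge. Lifting off, closing the fingers and going behind the head.

```bash
python3 -m handwheel '[[[0,0,-0.3,0,-0.27],[0,0,-0.9,0,-0.27],[0.2,0.1,-1,0,-1],[0.6,0.4,-1,0,-1],[0.7,0.44,-1,0,-1],[0.7,0.44,-1,0,-1],[0.7,0.44,-0.7,0,-1],[0.7,0.44,-0.55,0,-1],[0.7,0.44,-0.55,0,-1]]]' >/dev/null; python3 -c "
from fit import *
todo([.4468,.2622,.249],165)
fit()"
```

```text
t23.70 tcp [0.4474 0.2608 0.2471] xang 165.0 tilt 0.0030 rows shift [ 0.009  0.012 -0.019] turn 0.001 w -0.001 grip 0.0 ft [1.  0.9 0.7] q [ 0.38  0.32  1.51 -0.    1.31 -0.93]
top 1096 px; net: [([426.0, 169.0, 47.0, 33.0], 0.93), ([158.0, 210.0, 60.0, 30.0], 0.72)]
scene 1811 px; net: [([406.0, 265.0, 49.0, 50.0], 0.71), ([225.0, 153.0, 34.0, 29.0], 0.69)]
cost0 0.231 cost 0.204 x,y,z mm; rot(0.01rad); head: [ 0.86 -0.08  3.   -0.92  0.08 -1.05  0.13]
cost0 0.231 cost 0.208 x,y,z mm; rot(0.01rad); head: [ 0.02 -0.34  2.07 -1.23  1.09 -1.91  0.11]
```

```bash
python3 -m handwheel '[[[-0.1,0,-0.03,0,-1],[-0.2,0,-0.07,0,-1],[-0.28,0,-0.1,0,-1],[-0.36,0,-0.11,0,-1],[-0.44,0,-0.11,0,-1],[-0.52,0,-0.1,0,-1],[-0.59,0,-0.075,0,-1],[-0.66,0,-0.04,0,-1]]]'; python3 -c "
from fit import *
todo([.4468,.2622,.249],165)"
```

```text
time: 24.9
tcp_pos: [0.5118, 0.2445, 0.252]
ee_rot: [0.13, 0.992, -0.0, 0.0]
ft_force: [-1.0, -0.1, 0.9]
width: 0.003
grip_force: 0.4
t24.90 tcp [0.5118 0.2445 0.252 ] xang 165.1 tilt 0.0003 rows shift [0.674 0.004 0.03 ] turn 0.002 w 0.003 grip 0.4 ft [-1.  -0.1  0.9] q [ 0.31  0.41  1.37 -0.    1.37 -1.  ]
```

```bash
python3 -m handwheel '[[[-0.05,0,0.04,0,-1],[-0.09,0,0.08,0,-1],[-0.125,0,0.12,0,-1],[-0.125,0,0.12,0,-1]]]'|grep -E 'tcp|ft'; python3 -m handwheel '[[[-0.02,0,0.03,0,-1],[-0.02,0,0.03,0,-1]]]'|grep -E 'tcp|ft';python3 -m handwheel '[[[-0.01,0,0.02,0,-1],[-0.01,0,0.02,0,-1]]]'|grep -E 'time|tcp|ft'
```

```text
tcp_pos: [0.5233, 0.2413, 0.2397]
ft_force: [-0.8, 0.4, 0.3]
tcp_pos: [0.5252, 0.2409, 0.237]
ft_force: [0.1, 1.1, 0.2]
time: 25.9
tcp_pos: [0.5263, 0.2406, 0.2352]
ft_force: [0.3, 0.1, -0.7]
```

```bash
python3 -m handwheel '[[[-0.01,0,0.02,0,-1],[-0.01,0,0.02,0,-1]]]'|grep -E 'tcp|ft';python3 -m handwheel '[[[-0.01,0,0.02,0,-1],[-0.01,0,0.02,0,-1]]]'|grep -E 'tcp|ft'; python3 -m handwheel '[[[0,0,0.02,0,-1],[0,0,0.02,0,-1]]]'|grep -E 'time|tcp|ft'
```

```text
tcp_pos: [0.5272, 0.2404, 0.2331]
ft_force: [-0.1, -0.5, -0.4]
tcp_pos: [0.5285, 0.2404, 0.232]
ft_force: [-0.7, 0.5, 4.1]
time: 26.65
tcp_pos: [0.5294, 0.2406, 0.2312]
ft_force: [1.3, 0.5, 8.8]
```

Contact rose to 9 N, consistent with the head's stop. Lifting clear to measure the head angle.

```bash
python3 -m handwheel '[[[0,0,-0.3,0,-1],[0,0,-0.8,0,-1],[0.3,-0.5,-0.8,0,-1],[0.3,-1,-0.8,0,-1],[0.3,-1,-0.8,0,-1]]]' >/dev/null; python3 -m handwheel '[[[0,-0.5,0,0,-1],[0,-1,0,0,-1],[0,-1,0,0,-1]]]'>/dev/null; python3 -m handwheel '[[[0,-0.5,0,0,-1],[0,-1,0,0,-1],[0,-1,0,0,-1],[0,-1,0,0,-1]]]' >/dev/null; python3 -c "
from fit import *
todo([.4795,.1639,.235],165)
fit(head0=1.65)"
```

```text
t28.15 tcp [ 0.4226 -0.0411  0.3092] xang 165.1 tilt 0.0008 rows shift [-0.023  2.127  0.744] turn 0.002 w 0.002 grip 0.0 ft [-0.4  0.8  0.5] q [-0.28  0.1   1.63  0.    1.42 -1.59]
top 1067 px; net: [([169.0, 192.0, 49.0, 49.0], 0.85), ([426.0, 169.0, 46.0, 32.0], 0.79), ([328.0, 163.0, 86.0, 52.0], 0.61)]
scene 1461 px; net: [([401.0, 267.0, 46.0, 49.0], 0.79), ([404.0, 294.0, 34.0, 17.0], 0.16)]
cost0 0.237 cost 0.217 x,y,z mm; rot(0.01rad); head: [ 0.33  0.47  2.33 -0.15 -0.64 -0.8   1.71]
cost0 0.237 cost 0.217 x,y,z mm; rot(0.01rad); head: [ 0.27  0.2   2.38 -0.88 -0.41 -0.31  1.7 ]
```

```bash
python3 -c "
from fit import *
fit(head0=1.2)" | tail -2; python3 -m handwheel '[[[0,0.5,0,0,-1],[0,1,0,0,-1],[0,1,0,0,-1]]]'>/dev/null; python3 -m handwheel '[[[0,0.5,0,0,-1],[0,1,0,0,-1],[-0.02,1,0.2,0,-1],[-0.02,1,0.5,0,-1],[-0.02,1,0.6,0,-1],[-0.02,1,0.6,0,-1]]]' >/dev/null; python3 -c "
from look import *
todo([.4795,.1639,.225],165)"
```

```text
cost0 0.313 cost 0.226 x,y,z mm; rot(0.01rad); head: [ 0.65  0.18  2.3  -1.72 -3.16 -0.95  1.71]
cost0 0.313 cost 0.236 x,y,z mm; rot(0.01rad); head: [-1.56 -0.67  0.34 -3.15 -0.34 -0.45  1.65]
t29.68 tcp [0.4753 0.1502 0.2492] xang 165.1 tilt 0.0009 rows shift [-0.005  0.144  0.242] turn 0.001 w -0.002 grip 0.0 ft [ 0.2 -0.1  0.2] q [ 0.15  0.28  1.56 -0.    1.3  -1.16]
```

The head angle fits at about 1.7 rad from two different starting values. Now the switch: approach, then press in small steps.

```bash
python3 -m handwheel '[[[0,0.14,0,0,-1],[0,0.14,0.1,0,-1],[0,0.14,0.24,0,-1],[0,0.14,0.24,0,-1]]]'|grep -E 'tcp|ft'; python3 -m handwheel '[[[0,0,0.04,0,-1],[0,0,0.04,0,-1]]]'|grep -E 'tcp|ft'; python3 -m handwheel '[[[0,0,0.02,0,-1],[0,0,0.02,0,-1]]]'|grep -E 'tcp|ft';python3 -m handwheel '[[[0,0,0.02,0,-1],[0,0,0.02,0,-1]]]'|grep -E 'time|tcp|ft'
```

```text
tcp_pos: [0.4781, 0.164, 0.2237]
ft_force: [0.0, 0.6, 0.6]
tcp_pos: [0.4789, 0.1641, 0.2212]
ft_force: [-0.2, -0.4, -0.5]
tcp_pos: [0.4789, 0.1642, 0.2193]
ft_force: [-0.4, 0.6, -0.5]
time: 30.92
tcp_pos: [0.4789, 0.1642, 0.2171]
ft_force: [-0.9, 0.2, 0.3]
```

```bash
for i in 1; do python3 -m handwheel '[[[0,0,0.02,0,-1],[0,0,0.02,0,-1]]]'|grep -E 'tcp|ft'; python3 -m handwheel '[[[0,0,0.02,0,-1],[0,0,0.02,0,-1]]]'|grep -E 'tcp|ft'; python3 -m handwheel '[[[0,0,0.02,0,-1],[0,0,0.02,0,-1]]]'|grep -E 'time|tcp|ft';done
```

```text
tcp_pos: [0.4794, 0.1642, 0.2155]
ft_force: [0.3, -1.0, 2.1]
tcp_pos: [0.4798, 0.1641, 0.2138]
ft_force: [3.2, -1.7, 4.8]
time: 31.68
tcp_pos: [0.4802, 0.1641, 0.2124]
ft_force: [3.1, -3.0, 8.7]
```

```bash
python3 -m handwheel '[[[0,0,0.02,0,-1],[0,0,0.02,0,-1]]]'|grep -E 'tcp|ft'; python3 -m handwheel '[[[0,0,-0.1,0,-1],[0,0,-0.6,0,-1],[0,0,-1,0,-1],[0,-0.4,-1,0,-1],[0,-0.9,-1,0,-1],[0,-1,-1,0,-1]]]'>/dev/null; python3 -m handwheel '[[[0,-0.5,0,0,-1],[0,-1,0,0,-1],[0,-1,0,0,-1]]]'>/dev/null; python3 -m handwheel '[[[0,-0.1,0,0,-1],[0,-0.1,0,0,-1],[0,-0.1,0,0,-1]]]'>/dev/null; python3 -c "
from fit import *
todo([.4795,.1639,.235],165)
fit(head0=1.65)"
```

```text
tcp_pos: [0.4805, 0.164, 0.2118]
ft_force: [0.4, -2.4, 17.9]
t33.42 tcp [ 0.4251 -0.0379  0.3092] xang 165.2 tilt 0.0004 rows shift [-0.01   2.09   0.742] turn 0.004 w -0.001 grip 0.0 ft [ 0.2 -0.4  0.1] q [-0.27  0.1   1.62  0.    1.42 -1.58]
top 1151 px; net: [([170.0, 192.0, 45.0, 49.0], 0.95), ([425.0, 169.0, 51.0, 32.0], 0.83)]
scene 1455 px; net: [([225.0, 151.0, 30.0, 31.0], 0.81), ([401.0, 265.0, 45.0, 50.0], 0.75)]
cost0 0.290 cost 0.272 x,y,z mm; rot(0.01rad); head: [-0.16  0.18  2.01 -0.43  0.78 -1.1   1.69]
cost0 0.290 cost 0.271 x,y,z mm; rot(0.01rad); head: [ 0.37 -0.06  1.95 -1.43 -1.35 -0.18  1.7 ]
```

The switch bottomed at 18 N and has been released. The lamp's pose is unchanged and the arm is clear, so I'm handing in.

```bash
python3 -c "
from station import *
print(close_job())"
```

```text
the job is handed in; nothing more can be done
None
```

The job is handed in at about 34 s of robot time, with no verdict returned: by my camera fits the lamp is clipped centred on the stand's top edge (about 2 mm from flush, within 0.02 rad), its head is at about 1.7 rad over the book, and the switch was pressed to its stop and released, though its springing back was not measured.

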